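# Click the tablet box lid shut all round

### The arm

A 7-joint arm with a two-finger parallel gripper is mounted at the origin on the work surface. World frame = base frame: x ahead of the robot, y to its left, z up, the work surface at z = 0. Lengths are in m, angles in rad, forces in N, time in s.
With the tool pointing down it reaches from about 0.425 to 0.925 m from the base axis. Payload 6.8 kg.
Tool frame: the origin (TCP) lies between the finger pads; the fingertips stand r.tcp_to_tips ahead of it and the grasp point (between the pads) lies 3 mm ahead of it (r.tcp_to_tips is the distance from the TCP to the fingertips, in m); z points along the fingers, y is the line along which they close (so a half turn about z gives the same grasp; the last joint's range is limited). The gripper opens to 85 mm and grips with 20 to 120 N. Pads are 22 mm wide; open, the fingers measure 114 mm over their backs; the gripper's body (76 mm by 85 mm) begins 54 mm behind the grasp point. The pads swing forward as they close: fully open they stand 13 mm farther back than shut.
Start: joints at [1.185, 0.477, 0.022, 1.555, -0.011, 1.109, -0.083], TCP at [0.185, -0.649, 0.215] pointing down, gripper open.
Joint ranges: [-2.96, 2.96], [-0.34, 2.1], [-1.41, 1.46], [0.24, 2.44], [-1.37, 4.51], [0.17, 1.92], [-2.96, 2.96]. Speed limits (rad/s): [2.39, 2.39, 3.14, 3.14, 3.14, 3.14, 3.14].

### API

Orientations are given as a rotation vector (axis times angle).
In Python, from bench import r gives the robot as it stands. The module is installed in compiled form; this text tells all that it offers.
- The arm moves only by the tool step_arm, never from a script. Its argument "moves" is a list of rows, each an object of numbers: "rx", "ry", "rz": the turn, a rotation vector about the tool's x, y, z in degrees; "dx", "dy", "dz": the shift along the tool's x, y, z in mm; "gripper": the opening, from -1 (shut) to 1 (fully open). In form: [{"rx": .., "ry": .., "rz": .., "dx": .., "dy": .., "dz": .., "gripper": ..}, ...]. A call has 1 to 20 rows; each row shifts and turns the commanded pose from where the row before left it, along the tool's axes as they then stand; what a row does not reach is not made up. A row lasts 1/8 s, in which the tool goes at most 62.5 mm and 10.7 degrees, less where a joint would pass 70% of its speed; a pose out of reach is approached as far as the arm can. A call is refused whole if a number of a shift passes 62.5 or a number of a turn 10.7, either way. A call with a gripper value outside its range is refused whole. The fingers move at their own pace and stop on an object; "grip_force" is the grip in N (left out, the last holds). Time passes only in rows, so rows that do not move let the fingers close. It gives the time, the measured TCP pose, the force, the opening and the grip force at its end, in the units of the state.
- r.get_obs(): the state, without advancing time (a new reading comes with each control period).
- r.grab_frame(name): name is "side" or "top"; returns the picture (420x560x3 uint8, blue, green, red); there is no depth.
- r.camera_info(name): a dict with "mtx" (3x3 intrinsics, pixels), "rvec" (rotation vector, rad) and "tvec" (3), from world to camera coordinates, as OpenCV has them. Camera axes: x right, y down, z forward; pixel columns grow to the right and rows downward; lengths in m; the calibration is good to about 2 mm. A picture is of the moment at which its call begins. camera_info takes no time and is no camera call.
- r.hand_in(): hands the job in; it is judged then, once.
The state is a dict: "clock": time; "joints": joint angles; "qvel": joint speeds; "tau": joint torques, N m; "tcp_pos": TCP position; "orientation": TCP orientation; "contact_force": force on the tool from outside, world axes, zero at the start; "moment": the same for the moment, N m; "grip_width": finger opening in m; "gripper_force": force on a finger pad.
Only numpy, scipy, OpenCV 4.12 (cv2) and the standard library are available. Lean on these libraries where they do the work, as an engineer would, in place of code of your own. Each camera call takes 0.05 s, during which the arm holds its last target. There are 200 camera calls.

### The job

The lid of the big tablet box is only resting in place: press its rim down on all four sides until every section has clicked fully home. Only press, firmly but without hammering: do not lift, tip or shift the box, and leave everything else where it stands.

Things in the scene. Friction and masses are not known exactly. Their poses are not given: they have to be found in the camera images.
- box: big grey box for dishwasher tablets with a white lid, loose, about 0.85 kg, 140 mm (its x) by 180 mm (its y) over the rim; grey body 136 x 176 mm, 56 mm high. Origin at the centre of its underside, z up. Fixed middle panel of the lid: 88 x 128 mm, top 64 mm up. The rim round it is four separate sections: top 73 to 75 mm up at the start, 68 mm when clicked home.
- near_top (a point): middle of the top face of the rim section on the box's -x side (long, 180 x 24 mm, 12 mm thick); the point goes down with the section, and its axes are the box's
- near (a joint): how far the near section (-x side of the box) is pressed down, m: 0 up, 0.007 clicked fully home against its stop. It moves straight down along the box's -z. A tight snap fit: it resists with about 8 N all the way, stays wherever it is left (no spring back), then meets a hard stop. Starts anywhere from 0 to 0.002
- far_top (a point): middle of the top face of the rim section on the box's +x side (long, 180 x 24 mm, 12 mm thick); the point goes down with the section, and its axes are the box's
- far (a joint): how far the far section (+x side of the box) is pressed down, m: 0 up, 0.007 clicked fully home against its stop. It moves straight down along the box's -z. A tight snap fit: it resists with about 8 N all the way, stays wherever it is left (no spring back), then meets a hard stop. Starts anywhere from 0 to 0.002
- left_top (a point): middle of the top face of the rim section on the box's +y side (short, 88 x 24 mm, 12 mm thick); the point goes down with the section, and its axes are the box's
- left (a joint): how far the left section (+y side of the box) is pressed down, m: 0 up, 0.007 clicked fully home against its stop. It moves straight down along the box's -z. A tight snap fit: it resists with about 8 N all the way, stays wherever it is left (no spring back), then meets a hard stop. Starts anywhere from 0 to 0.002
- right_top (a point): middle of the top face of the rim section on the box's -y side (short, 88 x 24 mm, 12 mm thick); the point goes down with the section, and its axes are the box's
- right (a joint): how far the right section (-y side of the box) is pressed down, m: 0 up, 0.007 clicked fully home against its stop. It moves straight down along the box's -z. A tight snap fit: it resists with about 8 N all the way, stays wherever it is left (no spring back), then meets a hard stop. Starts anywhere from 0 to 0.002
- cup: white ceramic cup, 76 mm wide, 85 mm high, standing beside the box; origin at the centre of its underside; not to be moved
- smallbox: small square storage box of the same make, 86 x 86 x 56 mm, lid already shut, standing beside the big box; origin at the centre of its underside; not to be moved
- brush: blue plastic hand brush, about 210 mm long, 32 mm high, lying beyond the box; origin underneath, near the middle of its length; not to be moved
- jar: glass jar, 70 mm wide, 90 mm high, beyond the box to the left; origin at the centre of its underside; not to be moved
There are look-alikes about, which are no part of the job. Leave any black or green look-alike of the box alone.

How it is judged:
By the outcome, as a careful person would: the job done as asked, in the order asked, and still so for the second after the job is handed in, with the robot touching nothing.
It also fails if it takes over 38 s, if anything falls off the work surface, if the arm or the gripper's body presses on something with over 40 N, if the wrist force passes 120 N, or if a joint passes its speed limit or range.

## Working session

There is one attempt and no reset: what is moved stays moved. The work goes in short steps, Python scripts to look and compute and a tool call to move; the robot and the scene stay as the last step left them, time stands still between calls to the robot, and variables do not carry over. Pictures are saved under pics/ and viewed, at most 10 in all, crops included, and the job is handed in when it is done.

Besides the shell and the picture viewer there is one more tool, called after "Call:" by a JSON object that holds its "fn" and its "kwargs". step_arm: Moves the arm, as the interface text tells. Its arguments: {"type":"object","properties":{"moves":{"type":"array","items":{"type":"object","properties":{"rx":{"type":"number"},"ry":{"type":"number"},"rz":{"type":"number"},"dx":{"type":"number"},"dy":{"type":"number"},"dz":{"type":"number"},"gripper":{"type":"number"}}}},"grip_force":{"type":"number"}},"required":["moves"]}

```bash
mkdir -p pics; python3 - <<'E'
from bench import r
import cv2
for n in("top","side"):
    cv2.imwrite(f"pics/{n}0.png",cv2.resize(r.grab_frame(n),(784,588),interpolation=cv2.INTER_CUBIC))
    print(r.camera_info(n))
o=r.get_obs();print(o,r.tcp_to_tips)
E
```

```text
{'mtx': array([[469.84629395,   0.        , 280.83860332],
       [  0.        , 469.84629395, 209.4498041 ],
       [  0.        ,   0.        ,   1.        ]]), 'rvec': array([ 2.15726245, -2.19943274,  0.07615432]), 'tvec': array([0.07694385, 0.54618114, 1.10958744])}
{'mtx': array([[394.48456845,   0.        , 278.32376893],
       [  0.        , 394.48456845, 210.28791654],
       [  0.        ,   0.        ,   1.        ]]), 'rvec': array([ 0.6711347 , -2.66157861,  1.06813088]), 'tvec': array([0.53389857, 0.20926443, 0.75154262])}
{'clock': 0.1, 'joints': array([ 1.18491064,  0.47771331,  0.02234333,  1.55633407, -0.01150384,
        1.1093187 , -0.08305922]), 'qvel': array([ 0.00071986, -0.00167371, -0.00082665, -0.00283688, -0.00077481,
        0.00153019,  0.00078737]), 'tau': array([ 4.26413215e-03, -5.97760785e+01,  1.61364075e+00, -2.81956726e+01,
        1.28494523e-02,  4.97290413e-03, -3.38758457e-05]), 'tcp_pos': array([ 0.18493872, -0.6485907 ,  0.21423357]), 'orientation': array([-3.10973218e+00, -4.34811602e-01,  5.37508654e-04]), 'contact_force': array([ 0.4716289 , -0.49736221,  0.0022536 ]), 'moment': array([-0.054788  , -0.02938409, -0.05657087]), 'gripper_force': 0.0, 'grip_width': 0.08560064841003996} 0.022
```

View pics/top0.png

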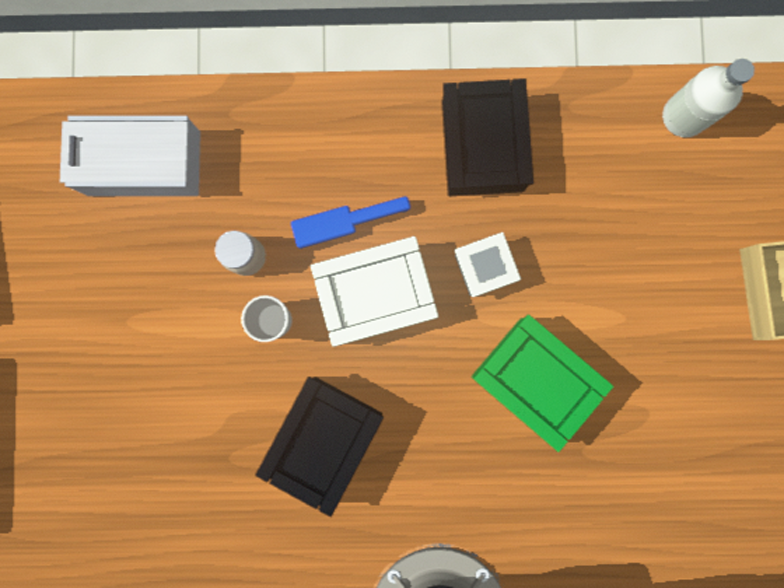

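View pics/side0.png

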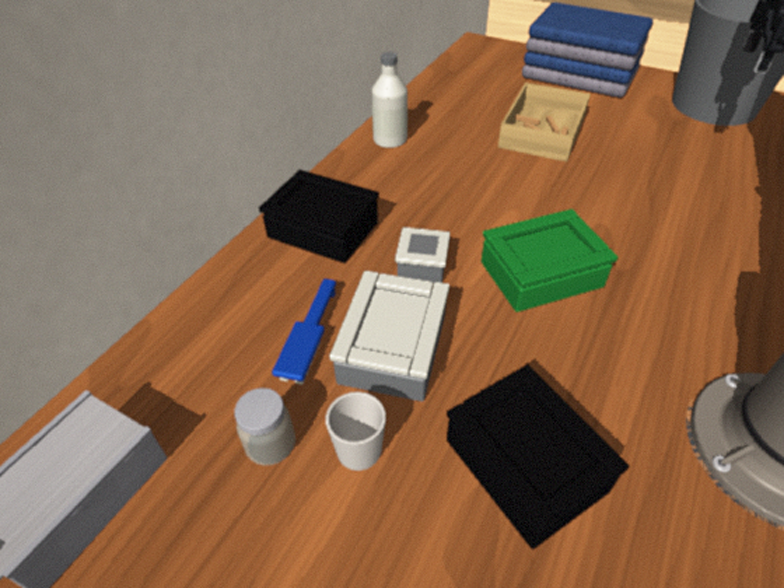

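The big white box lies at about (375, 291) in the top picture, with corners near (311,266), (416,238), (438,317) and (332,345). The cup is at (266,318), the small box at (488,265), and the green and black look-alikes are clear of it. I'll fit the rim outline next.

```bash
cat >h.py <<'E'
from bench import r
import cv2, numpy as np
from scipy.spatial.transform import Rotation as R
def ray(n,p,z):
    c=r.camera_info(n);M=cv2.Rodrigues(c["rvec"])[0];o=-M.T@c["tvec"]
    d=M.T@np.linalg.inv(c["mtx"])@np.array([p[0],p[1],1.]);return o+d*(z-o[2])/d[2]
def goto(x,y,z):
    o=r.get_obs();Rt=R.from_rotvec(o["orientation"])
    return np.round(Rt.inv().apply(np.array([x,y,z])-o["tcp_pos"])*1e3,1)
E
python3 - <<'E'
from h import *
f=r.grab_frame("top")
m=(cv2.cvtColor(f,cv2.COLOR_BGR2HSV)[...,1]<50)&(f.min(2)>150)
n,l,s,c=cv2.connectedComponentsWithStats(m.astype(np.uint8))
k=l[215,270];pts=np.argwhere(l==k)[:,::-1]
P=np.array([ray("top",p,0.074)[:2] for p in pts])
b=cv2.minAreaRect((P*1e3).astype(np.float32));print(s[k]/1.0,b,cv2.boxPoints(b))
print("hand corners",[ray("top",np.array(p)/1.4,0.074)[:2].round(4) for p in((311,266),(416,238),(438,317),(332,345))])
for p in ((266,318),(240,252),(488,265)): print(ray("top",np.array(p)/1.4,0.07)[:2].round(3))
o=r.get_obs();print(R.from_rotvec(o["orientation"]).as_matrix().round(3))
E
```

```text
Traceback (most recent call last):
  File "h.py", line 5, in ray
    c=r.camera_info(n);M=cv2.Rodrigues(c["rvec"])[0];o=-M.T@c["tvec"]
ValueError: time passes only in moves, steps and waits
```

```bash
sed -i 's/^def ray/import functools\ncam=functools.lru_cache(r.camera_info)\ndef ray/; s/c=r.camera_info(n)/c=cam(n)/' h.py
python3 - <<'E'
from h import *
f=r.grab_frame("top")
m=(cv2.cvtColor(f,cv2.COLOR_BGR2HSV)[...,1]<50)&(f.min(2)>150)
n,l,s,c=cv2.connectedComponentsWithStats(m.astype(np.uint8))
k=l[215,270];pts=np.argwhere(l==k)[:,::-1]
P=np.array([ray("top",p,0.074)[:2] for p in pts])
b=cv2.minAreaRect((P*1e3).astype(np.float32));print(s[k],b,cv2.boxPoints(b))
print("hand corners",[ray("top",np.array(p)/1.4,0.074)[:2].round(4) for p in((311,266),(416,238),(438,317),(332,345))])
for p in ((266,318),(240,252),(488,265)): print(ray("top",np.array(p)/1.4,0.07)[:2].round(3))
o=r.get_obs();print(R.from_rotvec(o["orientation"]).as_matrix().round(3))
E
```

```text
[ 222  169   91   78 4559] ((548.5614624023438, 98.32368469238281), (139.2210235595703, 180.41714477539062), 14.396673202514648) [[458.708    168.39198 ]
 [503.5658    -6.35964 ]
 [638.4149    28.255386]
 [593.5571   203.007   ]]
hand corners [array([0.5911, 0.2004]), array([0.6341, 0.0266]), array([ 0.5031, -0.0065]), array([0.4608, 0.1673])]
[0.507 0.276]
[0.617 0.318]
[ 0.587 -0.091]
[[ 0.962  0.274 -0.   ]
 [ 0.274 -0.962  0.001]
 [-0.    -0.001 -1.   ]]
```

Call:
{"fn": "step_arm", "kwargs": {"moves": [{"gripper": -1,"rz": 1.5},{"dx": 39,"dy": -38.5,"gripper": -1},{"dx": 39,"dy": -38.5,"gripper": -1},{"dx": 39,"dy": -38.5,"gripper": -1},{"dx": 39,"dy": -38.5,"gripper": -1},{"dx": 39,"dy": -38.5,"gripper": -1},{"dx": 39,"dy": -38.5,"gripper": -1},{"dx": 39,"dy": -38.5,"gripper": -1},{"dx": 39,"dy": -38.5,"gripper": -1},{"dx": 39,"dy": -38.5,"gripper": -1},{"dx": 39,"dy": -38.5,"gripper": -1},{"dx": 39,"dy": -38.5,"gripper": -1},{"dx": 39,"dy": -38.5,"gripper": -1},{"dx": 39,"dy": -38.5,"gripper": -1},{"gripper": -1},{"gripper": -1}]}}

```text
invalid input at $.moves[0]: expected keys rx, ry, rz, dx, dy, dz, gripper
```

```bash
python3 - <<'E'
from h import *
o=r.get_obs();print(o["clock"],o["grip_width"],r.tcp_to_tips,o["contact_force"],R.from_rotvec(o["orientation"]).as_matrix().round(3).tolist())
for n,p in dict(right=(.5679,.0227),near=(.4923,.0839),left=(.5291,.1739),far=(.6047,.1127)).items(): print(n,goto(*p,0.08+r.tcp_to_tips))
cv2.imwrite("pics/s1.png",cv2.resize(r.grab_frame("side")[150:330,180:400],(800,600),interpolation=cv2.INTER_CUBIC))
E
```

```text
0.2 0.08520174784255563 0.022 [ 0.73929245  0.49804718 -0.62412141] [[0.962, 0.274, -0.0], [0.274, -0.962, 0.001], [-0.0, -0.001, -1.0]]
right [ 552.4 -540.6  113.1]
near [ 496.5 -620.2  113.2]
left [ 556.5 -696.6  113.2]
far [ 612.4 -617.   113.1]
```

View pics/s1.png

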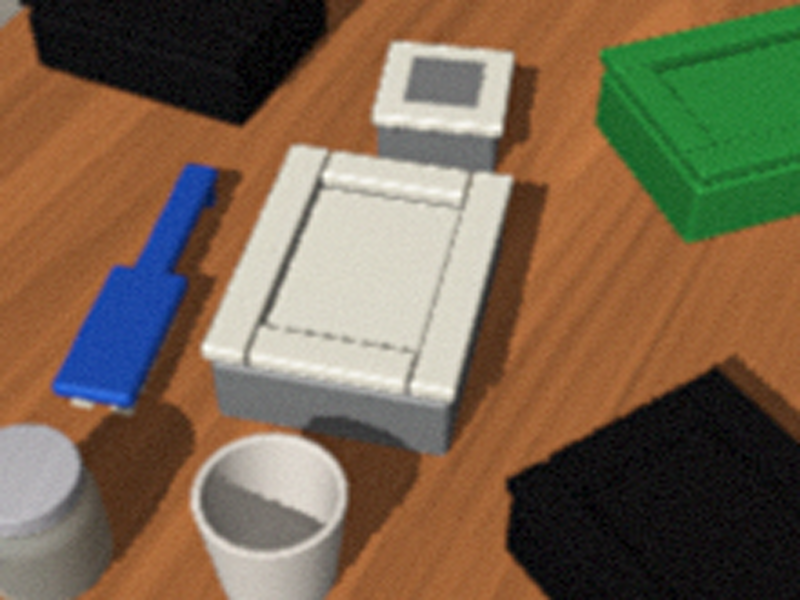

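The side crop shows the box at (350,280) with its four sections still raised, and no obstacle on the way. The move was refused because every row needs all its keys, so the arm hasn't moved.

Call:
{"fn": "step_arm", "kwargs": {"moves": [{"rx": 0,"ry": 0,"rz": 1.5,"dx": 0,"dy": 0,"dz": 0,"gripper": -1},{"rx": 0,"ry": 0,"rz": 0,"dx": 39,"dy": -39,"dz": 0,"gripper": -1},{"rx": 0,"ry": 0,"rz": 0,"dx": 39,"dy": -39,"dz": 0,"gripper": -1},{"rx": 0,"ry": 0,"rz": 0,"dx": 39,"dy": -39,"dz": 0,"gripper": -1},{"rx": 0,"ry": 0,"rz": 0,"dx": 39,"dy": -39,"dz": 0,"gripper": -1},{"rx": 0,"ry": 0,"rz": 0,"dx": 39,"dy": -39,"dz": 0,"gripper": -1},{"rx": 0,"ry": 0,"rz": 0,"dx": 39,"dy": -39,"dz": 0,"gripper": -1},{"rx": 0,"ry": 0,"rz": 0,"dx": 39,"dy": -39,"dz": 0,"gripper": -1},{"rx": 0,"ry": 0,"rz": 0,"dx": 39,"dy": -39,"dz": 0,"gripper": -1},{"rx": 0,"ry": 0,"rz": 0,"dx": 39,"dy": -39,"dz": 0,"gripper": -1},{"rx": 0,"ry": 0,"rz": 0,"dx": 39,"dy": -39,"dz": 0,"gripper": -1},{"rx": 0,"ry": 0,"rz": 0,"dx": 39,"dy": -39,"dz": 0,"gripper": -1},{"rx": 0,"ry": 0,"rz": 0,"dx": 39,"dy": -39,"dz": 0,"gripper": -1},{"rx": 0,"ry": 0,"rz": 0,"dx": 39,"dy": -39,"dz": 0,"gripper": -1},{"rx": 0,"ry": 0,"rz": 0,"dx": 0,"dy": 0,"dz": 0,"gripper": -1},{"rx": 0,"ry": 0,"rz": 0,"dx": 0,"dy": 0,"dz": 0,"gripper": -1}]}}

```text
clock: 2.25
tcp_pos: [0.5496, -0.0323, 0.2149]
orientation: [3.116, 0.393, -0.001]
contact_force: [-0.5, -0.6, 0.5]
grip_width: -0.0004
gripper_force: 0.0
```

```bash
cat >w.py <<'E'
from h import *
o=r.get_obs();print(o["clock"].__round__(2),o["grip_width"],r.tcp_to_tips,o["contact_force"].round(1),o["tcp_pos"].round(4),R.from_rotvec(o["orientation"]).as_matrix().round(3).tolist())
for n,p in dict(right=(.5679,.0227),near=(.4923,.0839),left=(.5291,.1739),far=(.6047,.1127)).items(): print(n,goto(*p,0.08+r.tcp_to_tips))
E
python3 w.py
```

```text
2.25 -0.00044317642625135576 0.022 [-0.5 -0.6  0.5] [ 0.5496 -0.0323  0.2149] [[0.969, 0.248, -0.001], [0.248, -0.969, -0.0], [-0.001, 0.0, -1.0]]
right [ 31.4 -48.8 112.8]
near [ -26.6 -126.9  112.9]
left [  31.4 -204.9  112.8]
far [  89.5 -126.8  112.8]
```

Call:
{"fn": "step_arm", "kwargs": {"moves": [{"rx": 0,"ry": 0,"rz": 0,"dx": 16,"dy": -24,"dz": 30,"gripper": -1},{"rx": 0,"ry": 0,"rz": 0,"dx": 15,"dy": -24,"dz": 30,"gripper": -1},{"rx": 0,"ry": 0,"rz": 0,"dx": 0,"dy": 0,"dz": 30,"gripper": -1},{"rx": 0,"ry": 0,"rz": 0,"dx": 0,"dy": 0,"dz": 15,"gripper": -1},{"rx": 0,"ry": 0,"rz": 0,"dx": 0,"dy": 0,"dz": 0,"gripper": -1},{"rx": 0,"ry": 0,"rz": 0,"dx": 0,"dy": 0,"dz": 3,"gripper": -1},{"rx": 0,"ry": 0,"rz": 0,"dx": 0,"dy": 0,"dz": 3,"gripper": -1},{"rx": 0,"ry": 0,"rz": 0,"dx": 0,"dy": 0,"dz": 3,"gripper": -1},{"rx": 0,"ry": 0,"rz": 0,"dx": 0,"dy": 0,"dz": 2,"gripper": -1},{"rx": 0,"ry": 0,"rz": 0,"dx": 0,"dy": 0,"dz": 2,"gripper": -1}]}}

```text
clock: 3.5
tcp_pos: [0.5681, 0.0224, 0.097]
orientation: [3.117, 0.394, 0.0]
contact_force: [0.5, -0.4, 0.2]
grip_width: -0.0001
gripper_force: 0.0
```

Call:
{"fn": "step_arm", "kwargs": {"moves": [{"rx": 0,"ry": 0,"rz": 0,"dx": 0,"dy": 0,"dz": 1.5,"gripper": -1},{"rx": 0,"ry": 0,"rz": 0,"dx": 0,"dy": 0,"dz": 1.5,"gripper": -1},{"rx": 0,"ry": 0,"rz": 0,"dx": 0,"dy": 0,"dz": 0,"gripper": -1}]}}

```text
clock: 3.88
tcp_pos: [0.5679, 0.0223, 0.094]
orientation: [-3.117, -0.394, 0.0]
contact_force: [-1.1, 0.4, -0.5]
grip_width: -0.0001
gripper_force: 0.0
```

Call:
{"fn": "step_arm", "kwargs": {"moves": [{"rx": 0,"ry": 0,"rz": 0,"dx": 0,"dy": 0,"dz": 1.5,"gripper": -1},{"rx": 0,"ry": 0,"rz": 0,"dx": 0,"dy": 0,"dz": 1.5,"gripper": -1}]}}

```text
clock: 4.12
tcp_pos: [0.568, 0.0223, 0.0911]
orientation: [3.117, 0.394, 0.0]
contact_force: [0.1, 0.4, -0.1]
grip_width: 0.0001
gripper_force: 0.0
```

Call:
{"fn": "step_arm", "kwargs": {"moves": [{"rx": 0,"ry": 0,"rz": 0,"dx": 0,"dy": 0,"dz": 1.5,"gripper": -1},{"rx": 0,"ry": 0,"rz": 0,"dx": 0,"dy": 0,"dz": 0,"gripper": -1}]}}

```text
clock: 4.38
tcp_pos: [0.5679, 0.0223, 0.0895]
orientation: [-3.117, -0.394, 0.0]
contact_force: [0.9, 0.5, -0.2]
grip_width: 0.0001
gripper_force: 0.0
```

```bash
python3 - <<'E'
from h import *
cv2.imwrite("pics/s2.png",cv2.resize(r.grab_frame("side")[150:330,180:400],(800,600),interpolation=cv2.INTER_CUBIC))
E
```

```text
(no output)
```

View pics/s2.png

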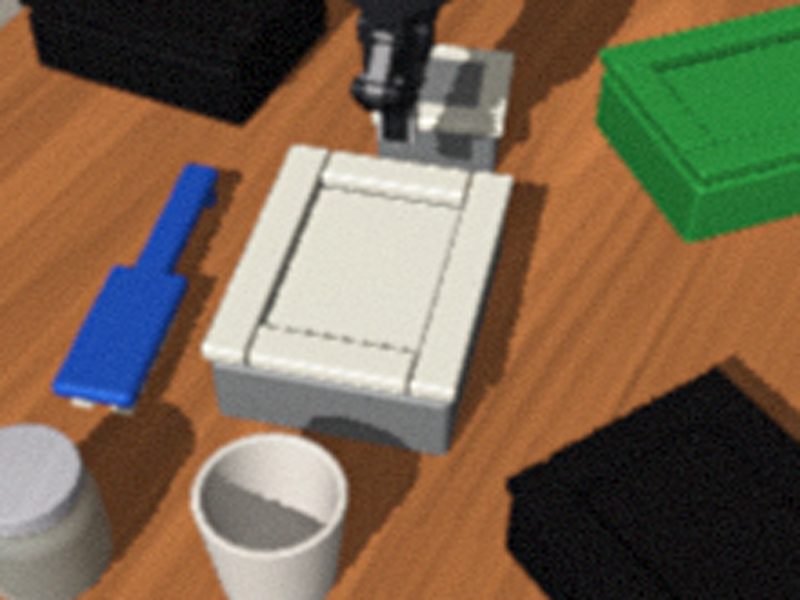

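The fingers are in the gap beyond the box's -y edge, with the tip at about (396,142) in the crop. They should be over the section at about (395,183), so my world position from the top camera is off. I'll raise the arm and compare both cameras with the known TCP.

Call:
{"fn": "step_arm", "kwargs": {"moves": [{"rx": 0,"ry": 0,"rz": 0,"dx": 0,"dy": 0,"dz": -15,"gripper": -1},{"rx": 0,"ry": 0,"rz": 0,"dx": 0,"dy": 0,"dz": -15,"gripper": -1},{"rx": 0,"ry": 0,"rz": 0,"dx": 0,"dy": 0,"dz": 0,"gripper": -1}]}}

```text
clock: 4.8
tcp_pos: [0.5695, 0.0225, 0.1218]
orientation: [3.117, 0.394, 0.006]
contact_force: [0.4, 0.4, -0.1]
grip_width: -0.0001
gripper_force: 0.0
```

```bash
python3 - <<'E'
from h import *
o=r.get_obs();print(o["tcp_pos"].round(4))
tip=o["tcp_pos"]+R.from_rotvec(o["orientation"]).apply([0,0,.022])
for n in("top","side"):
    c=cam(n);print(n,c["tvec"],"tip px",cv2.projectPoints(tip,c["rvec"],c["tvec"],c["mtx"],None)[0].ravel().round(1))
q=lambda p:(p[0]*.275+180-.36,p[1]*.3+150-.35)
names=["far-left","far-right","near-right","near-left"]
print("side corners",[(n,ray("side",q(p),.074)[:2].round(4)) for n,p in zip(names,((206,352),(294,148),(513,178),(452,397)))])
print("tip seen earlier",ray("side",q((397,142)),.0675))
a=r.grab_frame("top")[120:300,180:400];b=r.grab_frame("side")[130:310,180:400]
cv2.imwrite("pics/t3.png",cv2.resize(np.vstack([a,b]),(733,600*2),interpolation=cv2.INTER_CUBIC)[:, :]) if 0 else None
cv2.imwrite("pics/c3.png",cv2.resize(np.hstack([a,b]),(800,327),interpolation=cv2.INTER_CUBIC))
E
```

```text
[0.5695 0.0225 0.1218]
top [0.07694385 0.54618114 1.10958744] tip px [299.9 196.6]
side [0.53389857 0.20926443 0.75154262] tip px [288.3 193. ]
side corners [('far-left', array([0.5903, 0.2034])), ('far-right', array([0.6363, 0.031 ])), ('near-right', array([ 0.5037, -0.0065])), ('near-left', array([0.4589, 0.1699]))]
tip seen earlier [ 0.58531424 -0.01041513  0.0675    ]
```

View pics/c3.png

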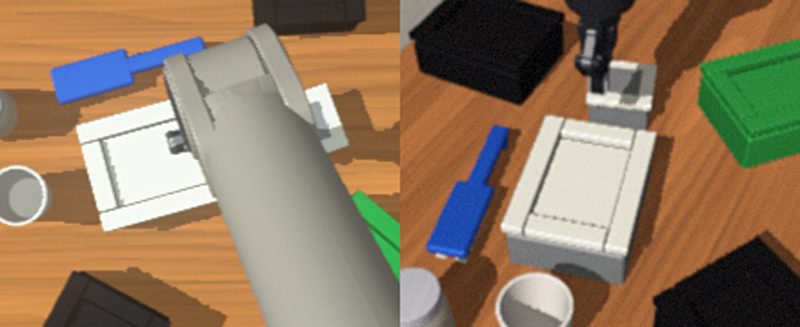

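```bash
python3 - <<'E'
from h import *
f=r.grab_frame("side")[80:230,220:380].copy()
o=r.get_obs();Rt=R.from_rotvec(o["orientation"])
g=cv2.resize(f,(640,600),interpolation=cv2.INTER_CUBIC)
c=cam("side")
for d in (-.05,0,.022):
    p=cv2.projectPoints(o["tcp_pos"]+Rt.apply([0,0,d]),c["rvec"],c["tvec"],c["mtx"],None)[0].ravel()
    cv2.circle(g,(int((p[0]-220)*4),int((p[1]-80)*4)),3,(0,0,255),-1)
cv2.imwrite("pics/s4.png",g)
for z in (.15,.2,.25): print(ray("top",(278,197),z))
E
```

```text
[0.56440349 0.07105842 0.15      ]
[0.55918736 0.07044751 0.2       ]
[0.55397123 0.0698366  0.25      ]
```

View pics/s4.png

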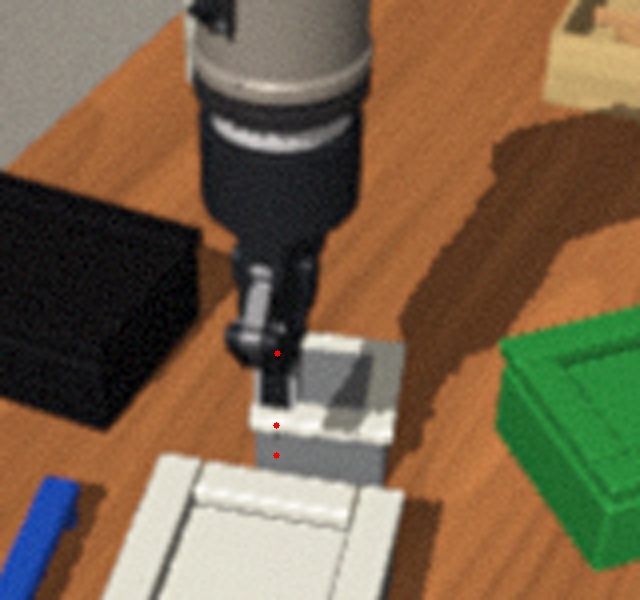

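The three dots mark the TCP axis at -50, 0 and +22 mm. The visible fingertip at (277,407) lies about 34 mm higher than the nominal tip, so the fingers were still hovering over the section. I'll go down by feel.

Call:
{"fn": "step_arm", "kwargs": {"moves": [{"rx": 0,"ry": 0,"rz": 0,"dx": 0,"dy": 0,"dz": 16,"gripper": -1},{"rx": 0,"ry": 0,"rz": 0,"dx": 0,"dy": 0,"dz": 16,"gripper": -1},{"rx": 0,"ry": 0,"rz": 0,"dx": 0,"dy": 0,"dz": 4,"gripper": -1},{"rx": 0,"ry": 0,"rz": 0,"dx": 0,"dy": 0,"dz": 3,"gripper": -1},{"rx": 0,"ry": 0,"rz": 0,"dx": 0,"dy": 0,"dz": 0,"gripper": -1}]}}

```text
clock: 5.58
tcp_pos: [0.5681, 0.0224, 0.0805]
orientation: [-3.117, -0.394, 0.0]
contact_force: [0.0, -0.0, -1.1]
grip_width: 0.0001
gripper_force: 0.0
```

```bash
python3 - <<'E'
from h import *
a=r.grab_frame("side")
c=cam("side");t=cam("top")
for n,f in(("side",a),("top",r.grab_frame("top"))):
    c=cam(n);g=cv2.resize(f,(560,420))
    # project the box rim model at the measured pose
    e=np.deg2rad(14.4);ex=np.array([np.cos(e),np.sin(e),0]);ey=np.array([-np.sin(e),np.cos(e),0])
    q=np.array([np.array([.5485,.0983,.074])+sx*.07*ex+sy*.09*ey for sx,sy in((1,1),(1,-1),(-1,-1),(-1,1))])
    p=cv2.projectPoints(q,c["rvec"],c["tvec"],c["mtx"],None)[0].reshape(-1,2)
    p0=cv2.projectPoints(np.array([[0,0,0.],[.0,-.0,.1]]),c["rvec"],c["tvec"],c["mtx"],None)[0].reshape(-1,2)
    print(n,p.round(0).tolist(),"base",p0.round(0).tolist())
    cv2.imwrite(f"pics/{n}5.png",cv2.resize(f[130:250,220:380],(800,600),interpolation=cv2.INTER_CUBIC))
E
```

```text
side [[235.0, 254.0], [260.0, 193.0], [321.0, 203.0], [305.0, 268.0]] base [[559.0, 320.0], [588.0, 292.0]]
top [[221.0, 189.0], [296.0, 168.0], [313.0, 226.0], [237.0, 248.0]] base [[313.0, 441.0], [316.0, 460.0]]
```

View pics/side5.png

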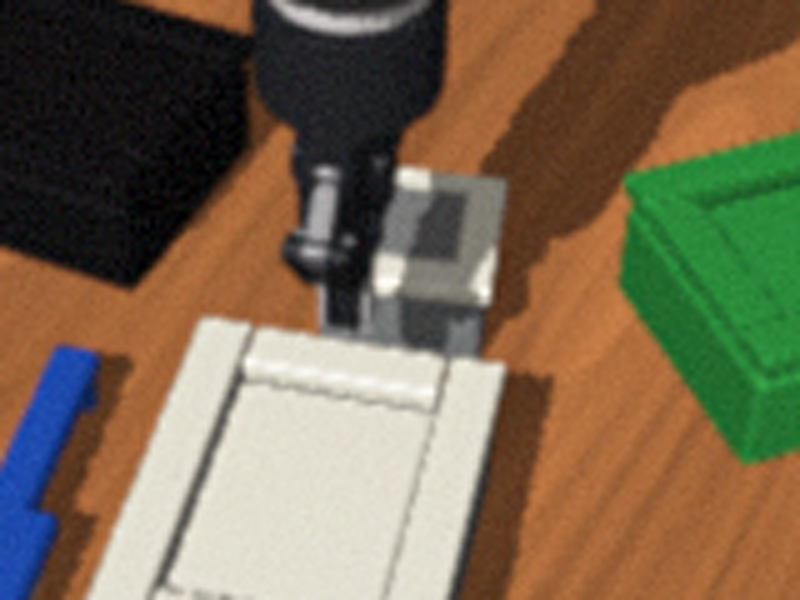

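```bash
python3 - <<'E'
from h import *
for z in (.12,.14,.16,.18,.2): print(z,ray("top",(278,197),z)[:2].round(3),ray("side",(282.5,165),z)[:2].round(3))
E
```

```text
0.12 [0.568 0.071] [ 0.614 -0.034]
0.14 [0.565 0.071] [ 0.603 -0.013]
0.16 [0.563 0.071] [0.591 0.009]
0.18 [0.561 0.071] [0.58 0.03]
0.2 [0.559 0.07 ] [0.568 0.051]
```

View pics/top5.png

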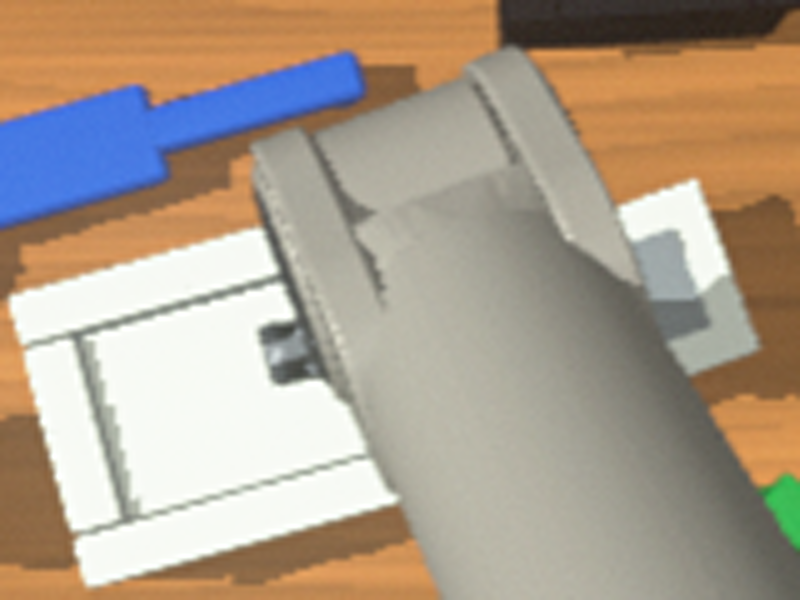

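The finger end is at (345,328) in the side crop, just above the section's outer edge. The knuckle in the top crop at (285,355) triangulates to y≈0.07, which fits a hovering tip. I'll keep going down in small steps.

Call:
{"fn": "step_arm", "kwargs": {"moves": [{"rx": 0,"ry": 0,"rz": 0,"dx": 0,"dy": 0,"dz": 3,"gripper": -1},{"rx": 0,"ry": 0,"rz": 0,"dx": 0,"dy": 0,"dz": 3,"gripper": -1},{"rx": 0,"ry": 0,"rz": 0,"dx": 0,"dy": 0,"dz": 3,"gripper": -1}]}}

```text
clock: 6.05
tcp_pos: [0.568, 0.0223, 0.0714]
orientation: [3.117, 0.394, -0.0]
contact_force: [-0.5, -0.2, -0.6]
grip_width: 0.0001
gripper_force: 0.0
```

Call:
{"fn": "step_arm", "kwargs": {"moves": [{"rx": 0,"ry": 0,"rz": 0,"dx": 0,"dy": 0,"dz": 3,"gripper": -1},{"rx": 0,"ry": 0,"rz": 0,"dx": 0,"dy": 0,"dz": 2,"gripper": -1},{"rx": 0,"ry": 0,"rz": 0,"dx": 0,"dy": 0,"dz": 2,"gripper": -1}]}}

```text
clock: 6.42
tcp_pos: [0.5681, 0.0223, 0.0645]
orientation: [3.117, 0.394, 0.0]
contact_force: [-0.1, -0.2, 0.1]
grip_width: 0.0001
gripper_force: 0.0
```

Call:
{"fn": "step_arm", "kwargs": {"moves": [{"rx": 0,"ry": 0,"rz": 0,"dx": 0,"dy": 0,"dz": 1.5,"gripper": -1},{"rx": 0,"ry": 0,"rz": 0,"dx": 0,"dy": 0,"dz": 1.5,"gripper": -1}]}}

```text
clock: 6.68
tcp_pos: [0.5681, 0.0223, 0.0615]
orientation: [3.117, 0.394, 0.0]
contact_force: [0.7, 0.3, 0.1]
grip_width: -0.0001
gripper_force: 0.0
```

Call:
{"fn": "step_arm", "kwargs": {"moves": [{"rx": 0,"ry": 0,"rz": 0,"dx": 0,"dy": 0,"dz": 1.5,"gripper": -1},{"rx": 0,"ry": 0,"rz": 0,"dx": 0,"dy": 0,"dz": 1.5,"gripper": -1}]}}

```text
clock: 6.92
tcp_pos: [0.568, 0.0223, 0.0585]
orientation: [3.117, 0.394, 0.0]
contact_force: [-0.9, 0.4, 0.7]
grip_width: 0.0
gripper_force: 0.0
```

```bash
python3 - <<'E'
from h import *
f=r.grab_frame("side");g=r.grab_frame("top")
a=cv2.resize(f[140:240,230:330],(500,500),interpolation=cv2.INTER_CUBIC)
b=cv2.resize(g[150:250,220:320],(300,300),interpolation=cv2.INTER_CUBIC)
b=cv2.copyMakeBorder(b,0,200,0,0,cv2.BORDER_CONSTANT)
cv2.imwrite("pics/v9.png",np.hstack([a,b]))
E
```

```text
(no output)
```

View pics/v9.png

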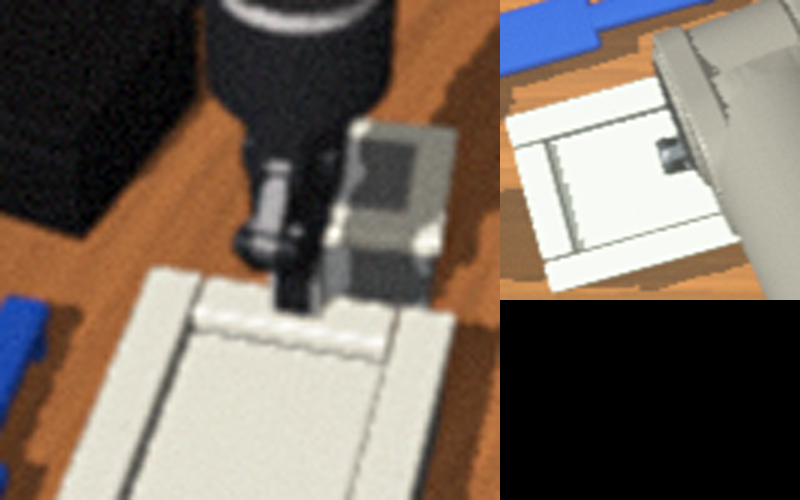

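The finger end at (295,308) now covers the section, whose edge is at row 283 and middle at about row 305. So it is above the section and only a millimetre or two from touching.

Call:
{"fn": "step_arm", "kwargs": {"moves": [{"rx": 0,"ry": 0,"rz": 0,"dx": 0,"dy": 0,"dz": 1.5,"gripper": -1},{"rx": 0,"ry": 0,"rz": 0,"dx": 0,"dy": 0,"dz": 0,"gripper": -1}]}}

```text
clock: 7.28
tcp_pos: [0.5681, 0.0223, 0.0571]
orientation: [3.117, 0.394, 0.0]
contact_force: [-0.2, 0.8, 0.1]
grip_width: -0.0002
gripper_force: 0.2
```

Call:
{"fn": "step_arm", "kwargs": {"moves": [{"rx": 0,"ry": 0,"rz": 0,"dx": 0,"dy": 0,"dz": 1.5,"gripper": -1},{"rx": 0,"ry": 0,"rz": 0,"dx": 0,"dy": 0,"dz": 0,"gripper": -1}]}}

```text
clock: 7.52
tcp_pos: [0.5681, 0.0223, 0.0561]
orientation: [3.117, 0.394, 0.0]
contact_force: [-2.3, -0.3, 5.1]
grip_width: 0.0001
gripper_force: 2.4
```

Call:
{"fn": "step_arm", "kwargs": {"moves": [{"rx": 0,"ry": 0,"rz": 0,"dx": 0,"dy": 0,"dz": 1.5,"gripper": -1},{"rx": 0,"ry": 0,"rz": 0,"dx": 0,"dy": 0,"dz": 0,"gripper": -1}]}}

```text
clock: 7.78
tcp_pos: [0.5682, 0.0223, 0.0547]
orientation: [3.117, 0.394, 0.001]
contact_force: [-2.3, -0.4, 5.1]
grip_width: -0.0001
gripper_force: 2.9
```

Call:
{"fn": "step_arm", "kwargs": {"moves": [{"rx": 0,"ry": 0,"rz": 0,"dx": 0,"dy": 0,"dz": 1,"gripper": -1},{"rx": 0,"ry": 0,"rz": 0,"dx": 0,"dy": 0,"dz": 1,"gripper": -1}]}}

```text
clock: 8.02
tcp_pos: [0.5681, 0.0223, 0.0528]
orientation: [3.116, 0.394, 0.0]
contact_force: [-3.0, -0.5, 8.2]
grip_width: 0.0003
gripper_force: 3.9
```

Call:
{"fn": "step_arm", "kwargs": {"moves": [{"rx": 0,"ry": 0,"rz": 0,"dx": 0,"dy": 0,"dz": 1,"gripper": -1},{"rx": 0,"ry": 0,"rz": 0,"dx": 0,"dy": 0,"dz": 0,"gripper": -1}]}}

```text
clock: 8.28
tcp_pos: [0.5681, 0.0224, 0.0519]
orientation: [3.116, 0.394, 0.001]
contact_force: [-3.2, -0.3, 8.2]
grip_width: -0.0
gripper_force: 3.9
```

Call:
{"fn": "step_arm", "kwargs": {"moves": [{"rx": 0,"ry": 0,"rz": 0,"dx": 0,"dy": 0,"dz": 1,"gripper": -1},{"rx": 0,"ry": 0,"rz": 0,"dx": 0,"dy": 0,"dz": 0,"gripper": -1}]}}

```text
clock: 8.52
tcp_pos: [0.5682, 0.0223, 0.0518]
orientation: [3.116, 0.394, 0.001]
contact_force: [-5.4, -0.7, 17.4]
grip_width: -0.0001
gripper_force: 8.3
```

Call:
{"fn": "step_arm", "kwargs": {"moves": [{"rx": 0,"ry": 0,"rz": 0,"dx": 0,"dy": 0,"dz": 1,"gripper": -1},{"rx": 0,"ry": 0,"rz": 0,"dx": 0,"dy": 0,"dz": 0,"gripper": -1}]}}

```text
clock: 8.78
tcp_pos: [0.5683, 0.0224, 0.0517]
orientation: [3.116, 0.394, 0.001]
contact_force: [-8.7, -1.9, 24.1]
grip_width: 0.0
gripper_force: 12.6
```

The section reached its stop with the TCP at 0.0517, about 24 N against 8 N while sliding. Next is the near section, with the same command levels.

Call:
{"fn": "step_arm", "kwargs": {"moves": [{"rx": 0,"ry": 0,"rz": 0,"dx": 0,"dy": 0,"dz": -6,"gripper": -1},{"rx": 0,"ry": 0,"rz": 0,"dx": 0,"dy": 0,"dz": -20,"gripper": -1},{"rx": 0,"ry": 0,"rz": 0,"dx": -20,"dy": -26,"dz": 0,"gripper": -1},{"rx": 0,"ry": 0,"rz": 0,"dx": -20,"dy": -26,"dz": 0,"gripper": -1},{"rx": 0,"ry": 0,"rz": 0,"dx": -18,"dy": -26,"dz": 0,"gripper": -1},{"rx": 0,"ry": 0,"rz": 0,"dx": 0,"dy": 0,"dz": 0,"gripper": -1},{"rx": 0,"ry": 0,"rz": 0,"dx": 0,"dy": 0,"dz": 10,"gripper": -1},{"rx": 0,"ry": 0,"rz": 0,"dx": 0,"dy": 0,"dz": 4,"gripper": -1},{"rx": 0,"ry": 0,"rz": 0,"dx": 0,"dy": 0,"dz": 0,"gripper": -1}]}}

```text
clock: 9.9
tcp_pos: [0.4925, 0.0828, 0.0604]
orientation: [3.117, 0.392, -0.002]
contact_force: [-0.3, -0.2, -0.0]
grip_width: 0.0002
gripper_force: 0.0
```

```bash
python3 w.py
```

```text
9.9 0.00018512169768163862 0.022 [-0.3 -0.2 -0. ] [0.4925 0.0828 0.0604] [[0.969, 0.248, -0.001], [0.248, -0.969, -0.0], [-0.001, -0.0, -1.0]]
right [ 58.2  76.9 -41.7]
near [  0.1  -1.1 -41.6]
left [ 58.  -79.2 -41.7]
far [116.1  -1.2 -41.8]
```

Call:
{"fn": "step_arm", "kwargs": {"moves": [{"rx": 0,"ry": 0,"rz": 0,"dx": 0,"dy": 0,"dz": 1.5,"gripper": -1},{"rx": 0,"ry": 0,"rz": 0,"dx": 0,"dy": 0,"dz": 1.5,"gripper": -1},{"rx": 0,"ry": 0,"rz": 0,"dx": 0,"dy": 0,"dz": 1.5,"gripper": -1},{"rx": 0,"ry": 0,"rz": 0,"dx": 0,"dy": 0,"dz": 1.5,"gripper": -1},{"rx": 0,"ry": 0,"rz": 0,"dx": 0,"dy": 0,"dz": 1.5,"gripper": -1},{"rx": 0,"ry": 0,"rz": 0,"dx": 0,"dy": 0,"dz": 1.5,"gripper": -1},{"rx": 0,"ry": 0,"rz": 0,"dx": 0,"dy": 0,"dz": 0.5,"gripper": -1}]}}

```text
clock: 10.78
tcp_pos: [0.4927, 0.0833, 0.0523]
orientation: [3.116, 0.394, 0.001]
contact_force: [-3.2, 0.1, 7.4]
grip_width: 0.0002
gripper_force: 3.9
```

Call:
{"fn": "step_arm", "kwargs": {"moves": [{"rx": 0,"ry": 0,"rz": 0,"dx": 0,"dy": 0,"dz": 1,"gripper": -1},{"rx": 0,"ry": 0,"rz": 0,"dx": 0,"dy": 0,"dz": 0,"gripper": -1}]}}

```text
clock: 11.02
tcp_pos: [0.4928, 0.0833, 0.0518]
orientation: [3.116, 0.394, 0.001]
contact_force: [-4.8, -1.7, 13.7]
grip_width: 0.0
gripper_force: 6.8
```

Then one more millimetre of command to be sure. After that comes the left section, lifting clear first.

Call:
{"fn": "step_arm", "kwargs": {"moves": [{"rx": 0,"ry": 0,"rz": 0,"dx": 0,"dy": 0,"dz": 1.3,"gripper": -1},{"rx": 0,"ry": 0,"rz": 0,"dx": 0,"dy": 0,"dz": 0,"gripper": -1}]}}

```text
clock: 11.28
tcp_pos: [0.4928, 0.0833, 0.0516]
orientation: [3.116, 0.394, 0.001]
contact_force: [-7.4, -1.7, 27.4]
grip_width: -0.0003
gripper_force: 13.9
```

Call:
{"fn": "step_arm", "kwargs": {"moves": [{"rx": 0,"ry": 0,"rz": 0,"dx": 0,"dy": 0,"dz": -6,"gripper": -1},{"rx": 0,"ry": 0,"rz": 0,"dx": 0,"dy": 0,"dz": -20,"gripper": -1},{"rx": 0,"ry": 0,"rz": 0,"dx": 20,"dy": -26,"dz": 0,"gripper": -1},{"rx": 0,"ry": 0,"rz": 0,"dx": 20,"dy": -26,"dz": 0,"gripper": -1},{"rx": 0,"ry": 0,"rz": 0,"dx": 18,"dy": -26.5,"dz": 0,"gripper": -1},{"rx": 0,"ry": 0,"rz": 0,"dx": 0,"dy": 0,"dz": 0,"gripper": -1},{"rx": 0,"ry": 0,"rz": 0,"dx": 0,"dy": 0,"dz": 10,"gripper": -1},{"rx": 0,"ry": 0,"rz": 0,"dx": 0,"dy": 0,"dz": 4,"gripper": -1},{"rx": 0,"ry": 0,"rz": 0,"dx": 0,"dy": 0,"dz": 0,"gripper": -1}]}}

```text
clock: 12.4
tcp_pos: [0.5285, 0.1727, 0.0606]
orientation: [3.116, 0.392, -0.002]
contact_force: [0.1, -0.3, 0.6]
grip_width: -0.0002
gripper_force: 0.0
```

```bash
python3 w.py
```

```text
12.4 -0.0001930060235013173 0.022 [ 0.1 -0.3  0.6] [0.5285 0.1727 0.0606] [[0.969, 0.248, -0.001], [0.248, -0.969, -0.001], [-0.001, 0.001, -1.0]]
right [  0.9 155.1 -41.3]
near [-57.2  77.1 -41.3]
left [  0.8  -1.  -41.4]
far [ 58.9  77.  -41.4]
```

Call:
{"fn": "step_arm", "kwargs": {"moves": [{"rx": 0,"ry": 0,"rz": 0,"dx": 0.5,"dy": -1,"dz": 1.5,"gripper": -1},{"rx": 0,"ry": 0,"rz": 0,"dx": 0,"dy": 0,"dz": 1.5,"gripper": -1},{"rx": 0,"ry": 0,"rz": 0,"dx": 0,"dy": 0,"dz": 1.5,"gripper": -1},{"rx": 0,"ry": 0,"rz": 0,"dx": 0,"dy": 0,"dz": 1.5,"gripper": -1},{"rx": 0,"ry": 0,"rz": 0,"dx": 0,"dy": 0,"dz": 1.5,"gripper": -1},{"rx": 0,"ry": 0,"rz": 0,"dx": 0,"dy": 0,"dz": 1.5,"gripper": -1},{"rx": 0,"ry": 0,"rz": 0,"dx": 0,"dy": 0,"dz": 1,"gripper": -1}]}}

```text
clock: 13.28
tcp_pos: [0.5294, 0.1751, 0.052]
orientation: [3.117, 0.394, 0.001]
contact_force: [-2.9, -1.2, 7.2]
grip_width: 0.0003
gripper_force: 3.9
```

Call:
{"fn": "step_arm", "kwargs": {"moves": [{"rx": 0,"ry": 0,"rz": 0,"dx": 0,"dy": 0,"dz": 1,"gripper": -1},{"rx": 0,"ry": 0,"rz": 0,"dx": 0,"dy": 0,"dz": 0,"gripper": -1}]}}

```text
clock: 13.52
tcp_pos: [0.5295, 0.1751, 0.0518]
orientation: [3.116, 0.394, 0.001]
contact_force: [-4.1, -2.2, 15.3]
grip_width: 0.0001
gripper_force: 7.4
```

Call:
{"fn": "step_arm", "kwargs": {"moves": [{"rx": 0,"ry": 0,"rz": 0,"dx": 0,"dy": 0,"dz": 0.8,"gripper": -1},{"rx": 0,"ry": 0,"rz": 0,"dx": 0,"dy": 0,"dz": 0,"gripper": -1}]}}

```text
clock: 13.78
tcp_pos: [0.5295, 0.1751, 0.0517]
orientation: [3.116, 0.394, 0.001]
contact_force: [-7.3, -3.5, 22.0]
grip_width: 0.0
gripper_force: 10.9
```

Call:
{"fn": "step_arm", "kwargs": {"moves": [{"rx": 0,"ry": 0,"rz": 0,"dx": 0,"dy": 0,"dz": -6,"gripper": -1},{"rx": 0,"ry": 0,"rz": 0,"dx": 0,"dy": 0,"dz": -20,"gripper": -1},{"rx": 0,"ry": 0,"rz": 0,"dx": 20,"dy": 26,"dz": 0,"gripper": -1},{"rx": 0,"ry": 0,"rz": 0,"dx": 20,"dy": 26,"dz": 0,"gripper": -1},{"rx": 0,"ry": 0,"rz": 0,"dx": 18,"dy": 27,"dz": 0,"gripper": -1},{"rx": 0,"ry": 0,"rz": 0,"dx": 0,"dy": 0,"dz": 0,"gripper": -1},{"rx": 0,"ry": 0,"rz": 0,"dx": 0,"dy": 0,"dz": 10,"gripper": -1},{"rx": 0,"ry": 0,"rz": 0,"dx": 0,"dy": 0,"dz": 4,"gripper": -1},{"rx": 0,"ry": 0,"rz": 0,"dx": 0,"dy": 0,"dz": 0,"gripper": -1}]}}

```text
clock: 14.9
tcp_pos: [0.6041, 0.1137, 0.0608]
orientation: [-3.116, -0.397, 0.002]
contact_force: [0.9, -0.2, 0.3]
grip_width: -0.0001
gripper_force: 0.0
```

```bash
python3 w.py
```

```text
14.9 -0.0001241154205720693 0.022 [ 0.9 -0.2  0.3] [0.6041 0.1137 0.0608] [[0.968, 0.25, -0.001], [0.25, -0.968, -0.0], [-0.001, -0.0, -1.0]]
right [-57.9  79.  -41.1]
near [-115.7    0.8  -41. ]
left [-57.6 -77.1 -41.1]
far [  0.3   1.1 -41.2]
```

Call:
{"fn": "step_arm", "kwargs": {"moves": [{"rx": 0,"ry": 0,"rz": 0,"dx": 0,"dy": 0,"dz": 1.5,"gripper": -1},{"rx": 0,"ry": 0,"rz": 0,"dx": 0,"dy": 0,"dz": 1.5,"gripper": -1},{"rx": 0,"ry": 0,"rz": 0,"dx": 0,"dy": 0,"dz": 1.5,"gripper": -1},{"rx": 0,"ry": 0,"rz": 0,"dx": 0,"dy": 0,"dz": 1.5,"gripper": -1},{"rx": 0,"ry": 0,"rz": 0,"dx": 0,"dy": 0,"dz": 1.5,"gripper": -1},{"rx": 0,"ry": 0,"rz": 0,"dx": 0,"dy": 0,"dz": 1.5,"gripper": -1},{"rx": 0,"ry": 0,"rz": 0,"dx": 0,"dy": 0,"dz": 1,"gripper": -1}]}}

```text
clock: 15.78
tcp_pos: [0.6053, 0.113, 0.0524]
orientation: [3.117, 0.394, 0.001]
contact_force: [-3.2, -1.5, 8.1]
grip_width: -0.0003
gripper_force: 3.9
```

Call:
{"fn": "step_arm", "kwargs": {"moves": [{"rx": 0,"ry": 0,"rz": 0,"dx": 0,"dy": 0,"dz": 1,"gripper": -1},{"rx": 0,"ry": 0,"rz": 0,"dx": 0,"dy": 0,"dz": 0,"gripper": -1}]}}

```text
clock: 16.02
tcp_pos: [0.6053, 0.113, 0.0519]
orientation: [3.116, 0.394, 0.001]
contact_force: [-4.6, -1.1, 10.4]
grip_width: -0.0002
gripper_force: 5.5
```

Call:
{"fn": "step_arm", "kwargs": {"moves": [{"rx": 0,"ry": 0,"rz": 0,"dx": 0,"dy": 0,"dz": 0.8,"gripper": -1},{"rx": 0,"ry": 0,"rz": 0,"dx": 0,"dy": 0,"dz": 0,"gripper": -1}]}}

```text
clock: 16.27
tcp_pos: [0.6053, 0.113, 0.0518]
orientation: [3.116, 0.394, 0.001]
contact_force: [-5.7, -1.7, 16.7]
grip_width: 0.0
gripper_force: 8.5
```

Call:
{"fn": "step_arm", "kwargs": {"moves": [{"rx": 0,"ry": 0,"rz": 0,"dx": 0,"dy": 0,"dz": 1,"gripper": -1},{"rx": 0,"ry": 0,"rz": 0,"dx": 0,"dy": 0,"dz": 0,"gripper": -1}]}}

```text
clock: 16.52
tcp_pos: [0.6054, 0.113, 0.0517]
orientation: [3.116, 0.394, 0.001]
contact_force: [-8.9, -2.2, 25.0]
grip_width: -0.0
gripper_force: 12.2
```

Call:
{"fn": "step_arm", "kwargs": {"moves": [{"rx": 0,"ry": 0,"rz": 0,"dx": 0,"dy": 0,"dz": -6,"gripper": -1},{"rx": 0,"ry": 0,"rz": 0,"dx": 0,"dy": 0,"dz": -25,"gripper": -1},{"rx": 0,"ry": 0,"rz": 0,"dx": 0,"dy": 0,"dz": -45,"gripper": -1},{"rx": 0,"ry": 0,"rz": 0,"dx": 0,"dy": 0,"dz": -45,"gripper": -1},{"rx": 0,"ry": 0,"rz": 0,"dx": 0,"dy": 45,"dz": -20,"gripper": -1},{"rx": 0,"ry": 0,"rz": 0,"dx": 0,"dy": 45,"dz": 0,"gripper": -1},{"rx": 0,"ry": 0,"rz": 0,"dx": 0,"dy": 45,"dz": 0,"gripper": -1},{"rx": 0,"ry": 0,"rz": 0,"dx": 0,"dy": 45,"dz": 0,"gripper": -1},{"rx": 0,"ry": 0,"rz": 0,"dx": 0,"dy": 45,"dz": 0,"gripper": -1},{"rx": 0,"ry": 0,"rz": 0,"dx": 0,"dy": 45,"dz": 0,"gripper": -1},{"rx": 0,"ry": 0,"rz": 0,"dx": 0,"dy": 0,"dz": 0,"gripper": -1}]}}

```text
clock: 17.9
tcp_pos: [0.6721, -0.1548, 0.189]
orientation: [3.116, 0.382, -0.001]
contact_force: [0.0, 0.2, -1.0]
grip_width: -0.0002
gripper_force: 0.0
```

```bash
python3 - <<'E'
from h import *
f=r.grab_frame("top")
m=(cv2.cvtColor(f,cv2.COLOR_BGR2HSV)[...,1]<50)&(f.min(2)>150)
n,l,s,c=cv2.connectedComponentsWithStats(m.astype(np.uint8))
k=l[215,270];P=np.array([ray("top",p,0.068)[:2] for p in np.argwhere(l==k)[:,::-1]])
print(s[k],cv2.minAreaRect((P*1e3).astype(np.float32)))
a=r.grab_frame("side")[180:290,215:345]
cv2.imwrite("pics/v10.png",cv2.resize(a,(709,600),interpolation=cv2.INTER_CUBIC))
E
```

```text
[ 222  169   91   78 4576] ((548.5769653320312, 98.3289794921875), (139.2719268798828, 180.39291381835938), 14.435458183288574)
```

View pics/v10.png

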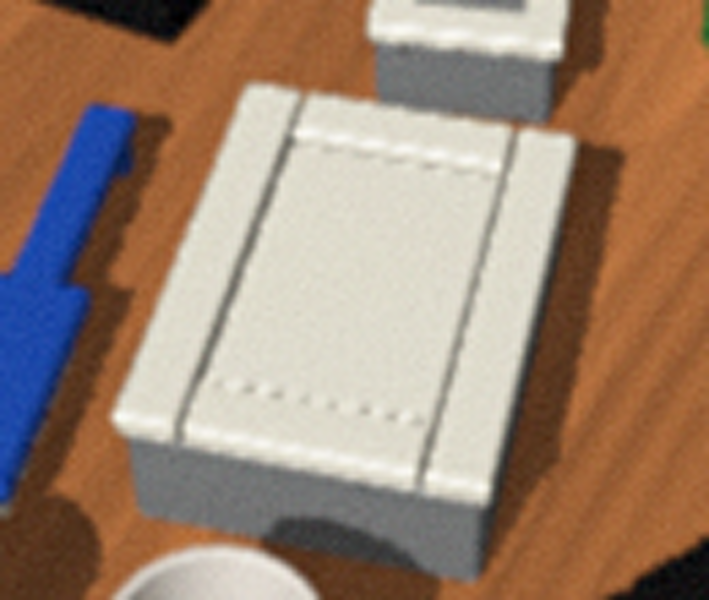

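All four sections lie flush round the panel (corners at about (115,420), (250,88), (575,135) and (490,495)). The box outline hasn't shifted, and the arm is clear. I'm handing in.

```bash
python3 -c "
from bench import r
print(r.hand_in())"
```

```text
the job is handed in; nothing more can be done
None
```

I pressed all four rim sections down to their stops at the same height, with a final force of 22 to 27 N each. The box did not measurably move, I touched nothing else, and I handed the job in at about 18 s.

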